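# Weigh the dehumidifier's moisture cartridge on the beam balance

### The job

Find out how much water the dehumidifier's cartridge has taken up by weighing it: first stand the cartridge the way up it is now on the teal pan of the balance and let go, so that the beam tips. Then stand counterweights upright on the steel pan until the beam floats level by itself, with the pointer at rest inside the green stripe. Leave any counterweights you do not need standing upright on the table, and leave the other things where they are.

Things in the scene. Friction and masses are not known exactly. Their poses are not given: they have to be found in the camera images.
- beam (a joint): Tilt of the balance beam, rad: 0 = level, positive = teal load pan down, steel weight pan up. Stops at -0.14 and +0.14; between them the settled tilt is proportional to the difference in mass, 0.035 rad (edge of the green stripe) per 60 g, so a stop is met at 240 g. Where a thing stands on its pan does not matter. Settles within about 1 s.
- balance: Cream base of the beam balance, fixed; origin at the middle of its underside, +y towards the load pan. The beam (two 120 mm arms) lies below the pans. In the middle an index plate, 70 mm wide, stands to 173 mm above the table on its -x side, with a thin dark upright pointer before it (+x side) and a green stripe between two red ones.
- load_pan_floor (a point): Centre of the upper face of the teal load pan's floor. Pan 210 x 104 mm (x, y) outside, rim 3 mm thick, 8 mm above the floor. z up: the pan stays level as it moves. 85 mm above the table with the beam level, 17 mm lower at beam = +0.14. +y points away from the weight pan.
- weight_pan_floor (a point): Centre of the upper face of the bare steel weight pan's floor: same size, axes and height as the load pan, 240 mm from it towards -y; it rises as the load pan sinks. All three counterweights fit on it side by side along x with their fins along y.
- cartridge_center (a point): Centre of the loose moisture cartridge: pale grey box with orange end bands and a slotted top, 150 x 54 x 60 mm (x, y, z), point 30 mm above its underside, x along its length, z up. Its mass is unknown, between 370 and 630 g. It starts upright on the table.
- weight300_center (a point): Centre, half-way up, of the loose blue counterweight of 300 g: a foot slab 76 x 56 x 16 mm (x, y, z) with an upright grip fin on top, 44 mm long in x, 16 mm thick in y, from 16 to 58 mm above the underside. The point is 29 mm above the underside; x along the fin, z up. It starts upright on the table.
- weight200_center (a point): Centre, half-way up, of the loose yellow counterweight of 200 g: a foot slab 68 x 50 x 16 mm (x, y, z) with an upright grip fin on top, 44 mm long in x, 16 mm thick in y, from 16 to 58 mm above the underside. The point is 29 mm above the underside; x along the fin, z up. It starts upright on the table.
- weight100_center (a point): Centre, half-way up, of the loose red counterweight of 100 g: a foot slab 60 x 44 x 16 mm (x, y, z) with an upright grip fin on top, 44 mm long in x, 16 mm thick in y, from 16 to 58 mm above the underside. The point is 29 mm above the underside; x along the fin, z up. It starts upright on the table.
- tumbler: Glass tumbler, 72 mm across, 100 mm high, standing on the coaster; origin at the middle of its underside. Leave alone.
- softener: Blue bottle, 80 mm across, 200 mm high; origin at the middle of its underside. Leave alone.
- clip: Chrome spring clip lying on the table, 80 x 34 x 36 mm; origin under its middle, at its underside. Leave alone.
- scrub_brush: Green-handled brush lying on the table, 180 mm long; origin at its underside. Leave alone.
- coaster: Dark round silicone coaster, 96 mm across, 8 mm thick, fixed to the table; origin at the middle of its underside.
There are look-alikes about, which are no part of the job. Of the things shaped like the part that bears weight100_center, the red one is meant.

How it is judged:
By the outcome, as a careful person would: the job done as asked, in the order asked, and still so for the second after the job is handed in, with the robot touching nothing.
It also fails if it takes over 72 s, if anything falls off the work surface, if the arm or the gripper's body presses on something with over 40 N, if the wrist force passes 120 N, or if a joint passes its speed limit or range.

### The arm

A 7-joint arm with a two-finger parallel gripper is mounted at the origin on the work surface. World frame = base frame: x ahead of the robot, y to its left, z up, the work surface at z = 0. Lengths are in m, angles in rad, forces in N, time in s.
With the tool pointing down it reaches from about 0.425 to 0.875 m from the base axis. Payload 4.7 kg.
Tool frame: the origin (TCP) lies at the very end of the fingers, on their centre line; the grasp point (between the pads) lies 19 mm behind it; z points along the fingers, y is the line along which they close (so a half turn about z gives the same grasp; the last joint's range is limited). The gripper opens to 87 mm and grips with 3 to 60 N. Pads are 19 mm wide; open, the fingers measure 117 mm over their backs; the gripper's body (75 mm by 190 mm) begins 51 mm behind the grasp point.
Start: joints at [1.356, 0.321, -0.07, 1.45, 0.023, 1.371, -0.057], TCP at [0.147, -0.633, 0.187] pointing down, gripper open.
Joint ranges: [-2.86, 2.86], [-0.3, 2.09], [-1.38, 1.24], [0.06, 2.45], [-1.56, 4.7], [0.09, 2.05], [-2.69, 2.69]. Speed limits (rad/s): [2.57, 2.57, 3.14, 3.14, 3.14, 3.14, 3.14].

### API

Orientations are given as a rotation vector (axis times angle).
In Python, from bench import ctrl gives the robot as it stands.
- The arm moves only by the tool jog_arm, never from a script. Its argument "commands" is a list of rows, each a list of 7 numbers: the opening, from 0 (shut) to 1 (fully open), then the shift along the world's x, y, z scaled (see below), then the turn, a rotation vector about the world's x, y, z scaled (see below). A call has exactly 5 rows; each row is the pose to reach, as a shift and turn from the pose commanded when the call began; what a row does not reach only later rows make up. The controller multiplies each number of a shift by 0.5 m and each number of a turn by 30 degrees. A row lasts 1/12 s, in which the tool goes at most 41.7 mm and 7.16 degrees, less where a joint would pass 70% of its speed; a pose out of reach is approached as far as the arm can. A call with a number of a shift or a turn outside -1 to 1 is refused whole. A call with a gripper value outside its range is refused whole. The fingers move at their own pace and stop on an object; "grip_force" is the grip in N (left out, the last holds). Time passes only in rows, so rows that repeat a pose let the fingers close, or fill a call up. It gives the time, the measured TCP pose, the force, the opening and the grip force at its end, in the units of the state.
- ctrl.get_state(): the state, without advancing time (a new reading comes with each control period).
- ctrl.get_image(name): name is "scene" or "top"; returns a dict with "frame" (400x640x3 uint8, red, green, blue), "vfov" (degrees; the focal length in pixels is half the picture's height over the tangent of half this angle, whatever the lens; pixels are square), "cx", "cy" (the principal point, pixels), "camera_from_world" (4x4, takes a point from world to camera coordinates). Camera axes: x right, y down, z forward; pixel columns grow to the right and rows downward; lengths in m; the calibration is good to about 2 mm. A picture is of the moment at which its call begins. There is no depth.
- ctrl.close_job(): hands the job in; it is judged then, once.
The state is a dict: "time": time; "joint_positions": joint angles; "qd": joint speeds; "joint_torque": joint torques, N m; "position": TCP position; "tool_rot": TCP orientation; "ft_force": force on the tool from outside, world axes, zero at the start; "torque": the same for the moment, N m; "grip_width": opening from 0.0 (shut) to 1.0 (fully open); "grip_force": force on a finger pad.
Only numpy, scipy, OpenCV 4.12 (cv2) and the standard library are available. Lean on these libraries where they do the work, as an engineer would, in place of code of your own. Each camera call takes 0.05 s, during which the arm holds its last target. There are 200 camera calls.

## Working session

There is one attempt and no reset: what is moved stays moved. The work goes in short steps, Python scripts to look and compute and a tool call to move; the robot and the scene stay as the last step left them, time stands still between calls to the robot, and variables do not carry over. Pictures are saved under pics/ and viewed, at most 10 in all, crops included, and the job is handed in when it is done.

Besides the shell and the picture viewer there is one more tool, called after "Emit:" as name(argument=value, ...) on one line, values as JSON. jog_arm: Moves the arm, as the interface text tells. Shifts and turns lie within -1 to 1; 1 stands for 0.5 m of shift or 30 degrees of turn. Its arguments: {"type":"object","properties":{"commands":{"type":"array","items":{"type":"array","items":{"type":"number","minimum":-1,"maximum":1}}},"grip_force":{"type":"number"}},"required":["commands"]}

```bash
ls; mkdir -p pics; python3 - <<'E'
from bench import ctrl
import cv2,numpy as np
print(ctrl.get_state())
for n in ("scene","top"):
    d=ctrl.get_image(n); cv2.imwrite(f"pics/{n}0.png",d["frame"][:,:,::-1])
    print(n,d["vfov"],d["cx"],d["cy"],np.round(d["camera_from_world"],4).tolist())
E
```

```text
pics
{'time': 0.0, 'joint_positions': array([ 1.35612057,  0.32185063, -0.0700672 ,  1.45167182,  0.02263171,
        1.37083052, -0.05686894]), 'qd': array([ 9.97513023e-04, -1.64000663e-03,  5.88335006e-04, -9.55887107e-04,
       -1.89113973e-04, -8.94052757e-05,  1.83139621e-04]), 'joint_torque': array([ 3.62542796e-04, -4.91284382e+01, -4.03770134e-01, -3.12527740e+01,
       -6.39860937e-02,  4.36292519e-02,  1.52546654e-04]), 'position': array([ 0.14719029, -0.6324627 ,  0.18584513]), 'tool_rot': array([-3.11912468e+00, -3.58435366e-01,  5.65540565e-04]), 'ft_force': array([ 0.37035821,  0.46245434, -0.56899759]), 'torque': array([-0.0269455 ,  0.03136633, -0.00181187]), 'grip_force': 0.0, 'grip_width': 1.0003853879785622}
scene 57.41560569435838 316.3548186956748 198.293378164458 [[-0.3638, 0.9314, 0.0142, 0.1148], [0.5253, 0.2177, -0.8226, -0.2139], [-0.7693, -0.2918, -0.5684, 1.6017], [0.0, 0.0, 0.0, 1.0]]
top 52.765599918451926 316.64812835674394 198.16063932877478 [[0.019, -0.9997, 0.0175, 0.0454], [-0.9816, -0.022, -0.1897, 0.5188], [0.19, -0.0135, -0.9817, 1.2747], [0.0, 0.0, 0.0, 1.0]]
```

View pics/scene0.png

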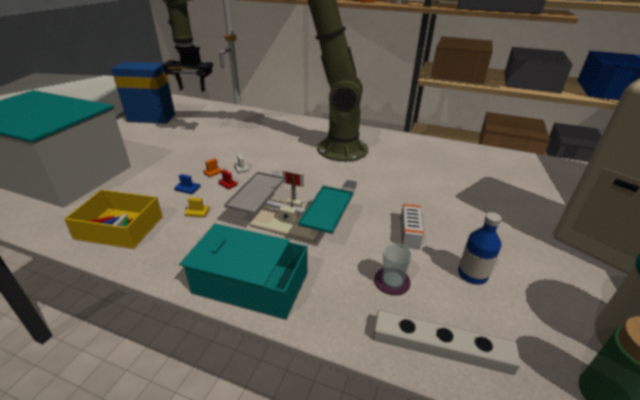

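View pics/top0.png

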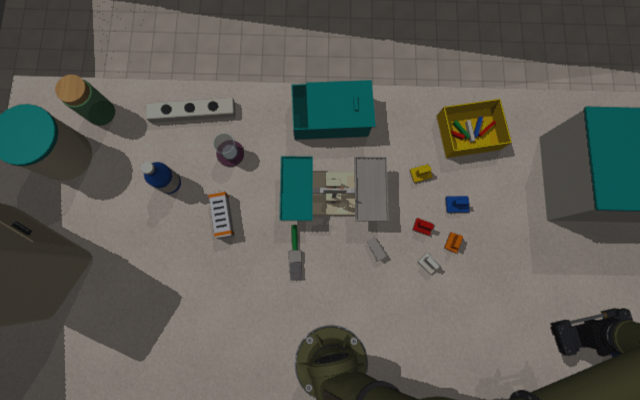

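The top view shows the cartridge at (220,215), the teal pan at (297,188) and the steel pan at (371,188). Candidates for the weights are:
- **Yellow:** (421,173)
- **Blue:** (457,204)
- **Red:** (424,227), which is the 100 g weight
- **Orange look-alike:** (454,242)
- **White look-alike:** (429,264)

The toy-coloured sticks in the yellow tray and the teal bin at (333,110) are also decoys. I'll check the choice in one crop and measure.

```bash
cat > h.py <<'E'
from bench import ctrl
import cv2,numpy as np
class Cam:
    def __init__(s,n):
        d=ctrl.get_image(n); s.im=d["frame"]; s.T=np.array(d["camera_from_world"]); s.c=(d["cx"],d["cy"])
        s.f=s.im.shape[0]/2/np.tan(np.radians(d["vfov"])/2); s.hsv=cv2.cvtColor(s.im,cv2.COLOR_RGB2HSV)
    def plane(s,px,z):
        p=np.atleast_2d(px).astype(float); r=np.c_[(p-s.c)/s.f,np.ones(len(p))]@s.T[:3,:3]
        o=-s.T[:3,:3].T@s.T[:3,3]; return o+r*((z-o[2])/r[:,2])[:,None]
    def proj(s,P):
        q=np.atleast_2d(P)@s.T[:3,:3].T+s.T[:3,3]; return q[:,:2]/q[:,2:]*s.f+s.c
    def mask(s,lo,hi,box):
        m=cv2.inRange(s.hsv,lo,hi); k=np.zeros_like(m); x0,y0,x1,y1=box; k[y0:y1,x0:x1]=m[y0:y1,x0:x1]; return k
    def crop(s,box,k,name):
        x0,y0,x1,y1=box; cv2.imwrite("pics/"+name,cv2.resize(s.im[y0:y1,x0:x1,::-1],None,fx=k,fy=k,interpolation=cv2.INTER_CUBIC))
def rect(m):
    c=max(cv2.findContours(m,cv2.RETR_EXTERNAL,cv2.CHAIN_APPROX_NONE)[0],key=cv2.contourArea); return c[:,0]
def onplane(C,m,z):  # min-area rect of the mask's contour cast onto height z
    p=C.plane(rect(m),z)[:,:2]; (c,wh,a)=cv2.minAreaRect((p*1000).astype(np.float32)); return np.round(c,1),np.round(wh,1),round(a,1)
E
python3 - <<'E'
from h import *
t=Cam("top")
for n,px in dict(y=(421,173),b=(457,204),r=(424,227),o=(454,242),w=(429,264),cart=(220,215),tpan=(297,188),span=(371,188)).items():
    print(n,t.hsv[px[1],px[0]],t.plane(px,.016)[0].round(3))
t.crop((400,155,480,275),5,"crop1.png")
a=cv2.resize(t.im[155:275,400:480,::-1],None,fx=5,fy=5,interpolation=cv2.INTER_CUBIC)
b=cv2.resize(t.im[180:250,200:250,::-1],None,fx=7,fy=7,interpolation=cv2.INTER_CUBIC); b=cv2.copyMakeBorder(b,0,600-490,0,0,0)
cv2.imwrite("pics/crop1.png",np.hstack([a,b]))
E
```

```text
y [ 24 226  87] [ 0.62  -0.3    0.016]
b [110 202  62] [ 0.515 -0.419  0.016]
r [  0 200  51] [ 0.434 -0.304  0.016]
o [ 12 225  86] [ 0.386 -0.403  0.016]
w [18 21 60] [ 0.313 -0.317  0.016]
cart [115  13 114] [0.46  0.376 0.016]
tpan [ 89 227  92] [0.558 0.123 0.016]
span [ 15  19 110] [ 0.563 -0.128  0.016]
```

View pics/crop1.png

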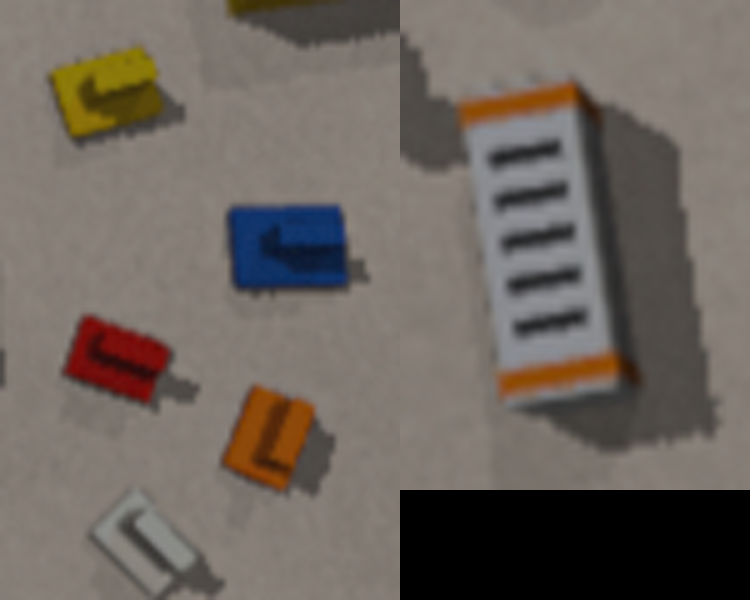

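Crop 1: yellow is at (105,95), blue at (290,248) and red at (118,358). The orange and white pieces are decoys. The cartridge's top-face corners are near (462,107), (575,85), (620,372) and (500,395) in the crop. Now I'll measure them.

```bash
python3 - <<'E'
from h import *
t=Cam("top"); s=Cam("scene")
R={'y':((20,120,35),(32,255,255),(405,160,440,188)),'b':((105,120,25),(118,255,255),(440,190,475,218)),'r':((0,120,25),(6,255,255),(408,212,440,240))}
for n,(lo,hi,b) in R.items(): print(n,*onplane(t,t.mask(lo,hi,b),.016))
c=np.array([(462,107),(575,85),(620,372),(500,395)],float)
px=np.c_[200+(c[:,0]-400)/7-.5,180+c[:,1]/7-.5]
P=t.plane(px,.06); print(P.round(3), np.linalg.norm(np.diff(P,axis=0),axis=1), P.mean(0))
# colour: bright, low sat blueish
m=t.mask((100,5,90),(130,60,255),(200,185,245,245))|t.mask((8,150,110),(18,255,255),(200,185,245,245))
m=cv2.morphologyEx(m,cv2.MORPH_CLOSE,np.ones((5,5))); print('cart',*onplane(t,m,.06))
# pans: rim top at .093 (level)
m=t.mask((84,150,60),(96,255,255),(272,150,320,230)); print('tpan',*onplane(t,m,.093))
m=t.mask((0,0,85),(180,22,140),(352,152,392,226)); print('span',*onplane(t,m,.093), cv2.boundingRect(rect(m)))
# scene checks
for n,(x0,y0,x1,y1) in dict(y=(182,195,212,220),b=(170,170,202,196),r=(216,166,240,190)).items():
    lo,hi,_=R[n]; m=s.mask(lo,hi,(x0,y0,x1,y1)); print(n,'scene',*onplane(s,m,.016))
m=s.mask((84,150,40),(96,255,255),(295,180,360,235)); print('tpan scene',*onplane(s,m,.093))
a=cv2.resize(t.im[145:265,270:400,::-1],None,fx=5,fy=5,interpolation=cv2.INTER_CUBIC)
cv2.imwrite("pics/crop2.png",a)
E
```

```text
y [ 620.7 -301.5] [49.6 72. ] 16.8
b [ 516.6 -419.6] [51.5 75.4] 1.3
r [ 435.9 -301.7] [60.6 42.7] 70.4
[[0.519 0.408 0.06 ]
 [0.531 0.357 0.06 ]
 [0.398 0.328 0.06 ]
 [0.386 0.382 0.06 ]] [0.05282522 0.13614622 0.05500202] [0.45824683 0.36845932 0.06      ]
cart [458.7 369. ] [136.4  51.8] 11.6
tpan [542.4 124.1] [202.3  97.4] 1.2
span [ 546.3 -116. ] [206.5 105.4] 1.1 (355, 157, 34, 64)
y scene [ 610.  -309.7] [116.4  72.1] 30.2
b scene [ 504.6 -428.1] [120.1  78.8] 26.5
r scene [ 425.9 -320.4] [135.8  55.2] 49.7
tpan scene [553. 123.] [210.3 100.6] 1.1
```

View pics/crop2.png

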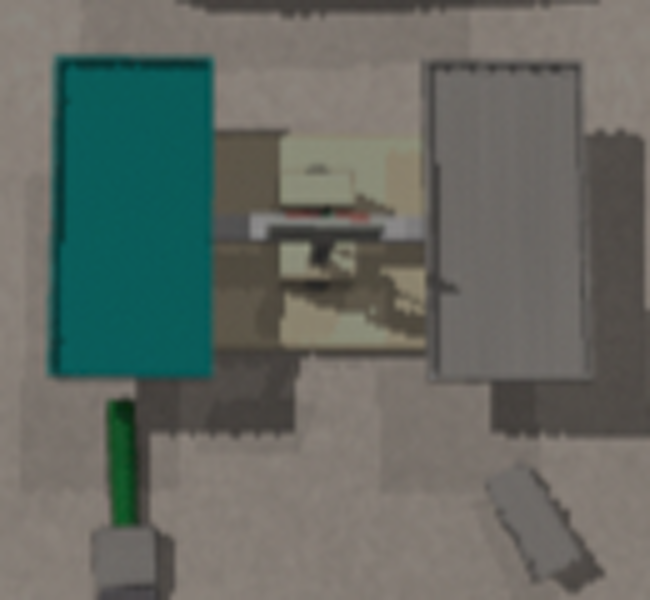

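Crop 2 shows both pans level: teal centre near (132,218) and steel near (505,222). The index plate, clip and brush are all clear of the pans. The measured sizes match the ones given, so I'm starting the approach to the cartridge, going around the base.

Emit:
jog_arm(commands=[[1, 0.06, 0.05, 0.02, 0, 0, 0], [1, 0.12, 0.1, 0.04, 0, 0, 0], [1, 0.18, 0.15, 0.06, 0, 0, 0], [1, 0.24, 0.2, 0.08, 0, 0, 0], [1, 0.3, 0.25, 0.1, 0, 0, 0]], grip_force=15)

```text
time: 0.67
position: [0.2985, -0.5066, 0.2375]
tool_rot: [3.121, 0.358, -0.0]
ft_force: [0.7, -0.4, 0.6]
grip_width: 1.0
grip_force: 0.0
```

Emit:
jog_arm(commands=[[1, 0.048, 0.066, 0, 0, 0, 0], [1, 0.096, 0.132, 0, 0, 0, 0], [1, 0.144, 0.198, 0, 0, 0, 0], [1, 0.192, 0.264, 0, 0, 0, 0], [1, 0.24, 0.33, 0, 0, 0, 0]])

```text
time: 1.08
position: [0.4182, -0.3413, 0.2371]
tool_rot: [3.12, 0.358, 0.0]
ft_force: [0.3, -0.2, 0.0]
grip_width: 0.996
grip_force: 0.0
```

Emit:
jog_arm(commands=[[1, 0.024, 0.078, 0.004, 0, 0, 0], [1, 0.048, 0.156, 0.008, 0, 0, 0], [1, 0.072, 0.234, 0.012, 0, 0, 0], [1, 0.096, 0.312, 0.016, 0, 0, 0], [1, 0.12, 0.39, 0.02, 0, 0, 0]])

```text
time: 1.5
position: [0.4776, -0.1461, 0.2472]
tool_rot: [3.12, 0.358, 0.0]
ft_force: [1.2, 0.9, 0.0]
grip_width: 0.999
grip_force: 0.0
```

Emit:
jog_arm(commands=[[1, 0, 0.082, 0, 0, 0, 0], [1, 0, 0.164, 0, 0, 0, 0], [1, 0, 0.246, 0, 0, 0, 0], [1, 0, 0.328, 0, 0, 0, 0], [1, 0, 0.41, 0, 0, 0, 0]])

```text
time: 1.92
position: [0.477, 0.0588, 0.2472]
tool_rot: [3.12, 0.358, 0.001]
ft_force: [0.9, 0.9, 0.5]
grip_width: 0.996
grip_force: 0.0
```

Emit:
jog_arm(commands=[[1, 0, 0.08, 0, 0, 0, 0], [1, 0, 0.16, 0, 0, 0, 0], [1, 0, 0.24, 0, 0, 0, 0], [1, 0, 0.32, 0, 0, 0, 0], [1, 0, 0.4, 0, 0, 0, 0]])

```text
time: 2.33
position: [0.4772, 0.2585, 0.2474]
tool_rot: [3.12, 0.357, 0.002]
ft_force: [0.2, 0.6, 0.2]
grip_width: 1.003
grip_force: 0.0
```

Emit:
jog_arm(commands=[[1, -0.008, 0.045, -0.04, 0, 0, -0.01], [1, -0.016, 0.09, -0.08, 0, 0, -0.02], [1, -0.024, 0.135, -0.12, 0, 0, -0.03], [1, -0.032, 0.18, -0.16, 0, 0, -0.04], [1, -0.038, 0.22, -0.2, 0, 0, -0.05]])

```text
time: 2.75
position: [0.4577, 0.3684, 0.146]
tool_rot: [-3.125, -0.318, 0.0]
ft_force: [1.0, 0.5, 0.9]
grip_width: 0.999
grip_force: 0.0
```

Emit:
jog_arm(commands=[[1, 0, 0, -0.05, 0, 0, 0], [1, 0, 0, -0.1, 0, 0, 0], [1, 0, 0, -0.15, 0, 0, 0], [1, 0, 0, -0.19, 0, 0, 0], [1, 0, 0, -0.222, 0, 0, 0]])

```text
time: 3.17
position: [0.4576, 0.3661, 0.0339]
tool_rot: [3.124, 0.318, -0.003]
ft_force: [-0.3, -1.2, -0.3]
grip_width: 0.999
grip_force: 0.0
```

Emit:
jog_arm(commands=[[0.4, 0, 0, 0, 0, 0, 0], [0.4, 0, 0, 0, 0, 0, 0], [0.4, 0, 0, 0, 0, 0, 0], [0.4, 0, 0, 0, 0, 0, 0], [0.4, 0, 0, 0, 0, 0, 0]], grip_force=20)

```text
time: 3.58
position: [0.4592, 0.3676, 0.0374]
tool_rot: [-3.125, -0.317, -0.003]
ft_force: [-0.1, 0.2, 0.5]
grip_width: 0.709
grip_force: 0.0
```

Emit:
jog_arm(commands=[[0.4, 0, 0, 0, 0, 0, 0], [0.4, 0, 0, 0, 0, 0, 0], [0.4, 0, 0, 0.01, 0, 0, 0], [0.4, 0, 0, 0.03, 0, 0, 0], [0.4, 0, 0, 0.06, 0, 0, 0]])

```text
time: 4.0
position: [0.4577, 0.3663, 0.0661]
tool_rot: [3.125, 0.318, -0.003]
ft_force: [-0.4, 0.1, 0.8]
grip_width: 0.42
grip_force: 0.0
```

The grip width of 0.42 means the cartridge was missed, so I need a look.

```bash
python3 - <<'E'
from h import *
t=Cam("top"); s=Cam("scene")
a=cv2.resize(t.im[160:270,180:270,::-1],None,fx=4.5,fy=4.5,interpolation=cv2.INTER_CUBIC)
b=cv2.resize(s.im[170:280,365:455,::-1],None,fx=4.5,fy=4.5,interpolation=cv2.INTER_CUBIC)
cv2.imwrite("pics/c3.png",np.hstack([a,b])[:,:800])
p=ctrl.get_state(); print(p['position'],p['grip_width'],t.proj(p['position']),s.proj(p['position']))
E
```

```text
[0.46003568 0.36877267 0.0694756 ] 0.40934315900149915 [[218.66151439 212.54458432]] [[413.19036407 215.18151352]]
```

View pics/c3.png

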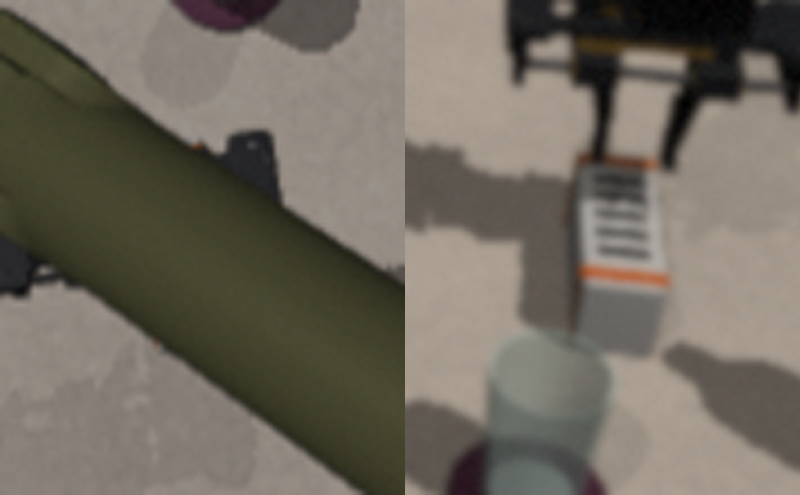

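```bash
python3 - <<'E'
from h import *
s=Cam("scene");t=Cam("top")
print('start tcp', s.proj([.147,-.633,.187]),t.proj([.147,-.633,.187]))
p=ctrl.get_state()['position']; print(p)
for dz in (0,.02,.04,.06): print(dz,s.proj(p+[0,0,dz]).round(1), s.proj(p+[-dz,0,0]).round(1))
q=s.plane([(412.8,206),(413.9,230.7)],.06);print(q.round(3))
a=cv2.imread("pics/scene0.png")[40:120,150:230]; b=s.im[150:260,360:470,::-1]
a=cv2.resize(a,(400,400),interpolation=cv2.INTER_CUBIC);b=cv2.resize(b,(400,400),interpolation=cv2.INTER_CUBIC)
cv2.imwrite("pics/c4.png",np.hstack([a,b]))
E
```

```text
start tcp [[193.85763043  98.48528496]] [[561.3297451  324.38874422]]
[0.45904392 0.36736462 0.06712982]
0 [[412.6 215.5]] [[412.6 215.5]]
0.02 [[413.7 210.2]] [[413.7 211.8]]
0.04 [[414.9 204.7]] [[414.7 208.3]]
0.06 [[416.  199.2]] [[415.7 204.8]]
[[0.399 0.359 0.06 ]
 [0.521 0.382 0.06 ]]
```

View pics/c4.png

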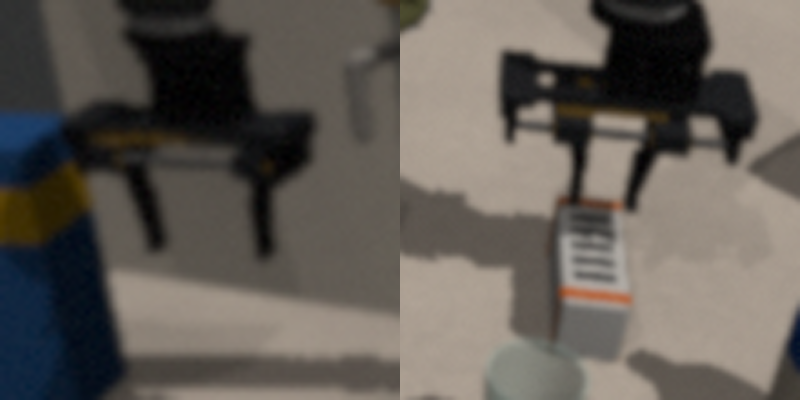

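Both views agree on the cartridge, but the fingertips appear about 37 mm above the reported TCP. At the start they were at pixel row 90.6 against 98.5 predicted, and they are at row 206 against 215 now. The fingers therefore closed above the box. I'll reopen and go lower in guarded steps, watching the force.

Emit:
jog_arm(commands=[[1, 0, 0, 0, 0, 0, 0], [1, 0, 0, 0, 0, 0, 0], [1, 0, 0, 0, 0, 0, 0], [1, 0, 0, 0, 0, 0, 0], [1, 0, 0, 0, 0, 0, 0]])

```text
time: 4.62
position: [0.4582, 0.3668, 0.0657]
tool_rot: [3.125, 0.318, -0.001]
ft_force: [0.5, -1.1, 0.3]
grip_width: 0.705
grip_force: 0.0
```

Emit:
jog_arm(commands=[[1, 0, 0, 0, 0, 0, 0], [1, 0, 0, 0, 0, 0, 0], [1, 0, 0, 0, 0, 0, 0], [1, 0, 0, -0.03, 0, 0, 0], [1, 0, 0, -0.06, 0, 0, 0]])

```text
time: 5.03
position: [0.459, 0.3673, 0.0356]
tool_rot: [-3.125, -0.317, -0.003]
ft_force: [0.6, -0.5, -0.4]
grip_width: 0.98
grip_force: 0.0
```

Emit:
jog_arm(commands=[[1, 0, 0, -0.01, 0, 0, 0], [1, 0, 0, -0.02, 0, 0, 0], [1, 0, 0, -0.03, 0, 0, 0], [1, 0, 0, -0.04, 0, 0, 0], [1, 0, 0, -0.04, 0, 0, 0]])

```text
time: 5.45
position: [0.4579, 0.3665, 0.0149]
tool_rot: [3.125, 0.318, -0.002]
ft_force: [0.4, -0.5, -0.4]
grip_width: 1.0
grip_force: 0.0
```

```bash
python3 - <<'E'
from h import *
s=Cam("scene")
p=ctrl.get_state(); print(p['position'],p['ft_force'],p['grip_width'])
s.crop((360,150,470,260),5,"c5.png"); print((s.proj(p['position'])-[360,150])*5)
E
```

```text
[0.45812848 0.36679341 0.01553513] [ 0.40581418 -0.25088353  0.36899705] 0.9994693215474566
[[248.89434405 392.64864527]]
```

View pics/c5.png

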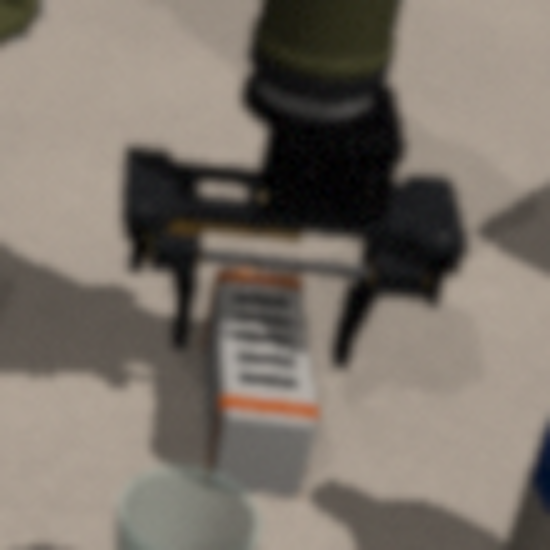

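The tips are at crop (180,347) and (343,362), straddling the box only about 15 mm below its top, and there is no contact force. I'll go 15 mm lower and close.

Emit:
jog_arm(commands=[[1, 0, 0, -0.01, 0, 0, 0], [1, 0, 0, -0.02, 0, 0, 0], [1, 0, 0, -0.03, 0, 0, 0], [0.4, 0, 0, -0.03, 0, 0, 0], [0.4, 0, 0, -0.03, 0, 0, 0]])

```text
time: 5.92
position: [0.4581, 0.3667, 0.0006]
tool_rot: [3.125, 0.318, -0.001]
ft_force: [0.4, -0.1, -0.7]
grip_width: 0.916
grip_force: 0.0
```

Emit:
jog_arm(commands=[[0.4, 0, 0, 0, 0, 0, 0], [0.4, 0, 0, 0, 0, 0, 0], [0.4, 0, 0, 0, 0, 0, 0], [0.4, 0, 0, 0, 0, 0, 0], [0.4, 0, 0, 0, 0, 0, 0]])

```text
time: 6.33
position: [0.4585, 0.3674, 0.0013]
tool_rot: [-3.125, -0.318, -0.001]
ft_force: [0.1, 1.6, 0.1]
grip_width: 0.617
grip_force: 20.0
```

Emit:
jog_arm(commands=[[0.4, 0, 0, 0, 0, 0, 0], [0.4, 0, 0, 0, 0, 0, 0], [0.4, 0, 0, 0, 0, 0, 0], [0.4, 0, 0, 0, 0, 0, 0], [0.4, 0, 0, 0, 0, 0, 0]])

```text
time: 6.75
position: [0.4585, 0.3674, 0.0012]
tool_rot: [-3.125, -0.318, -0.001]
ft_force: [-0.8, 2.4, 1.2]
grip_width: 0.617
grip_force: 20.0
```

Gripped: 0.617 × 87 = 53.7 mm, which matches the 54 mm width. Lift.

Emit:
jog_arm(commands=[[0.4, 0, 0, 0, 0, 0, 0], [0.4, 0, 0, 0.04, 0, 0, 0], [0.4, 0, 0, 0.1, 0, 0, 0], [0.4, 0, 0, 0.16, 0, 0, 0], [0.4, 0, 0, 0.22, 0, 0, 0]], grip_force=30)

```text
time: 7.17
position: [0.4572, 0.3651, 0.1104]
tool_rot: [3.123, 0.317, -0.006]
ft_force: [1.0, 0.1, -4.5]
grip_width: 0.621
grip_force: 30.0
```

Emit:
jog_arm(commands=[[0.4, 0, 0, 0.05, 0, 0, -0.07], [0.4, 0, 0, 0.1, 0, 0, -0.14], [0.4, 0, 0, 0.14, 0, 0, -0.21], [0.4, 0, 0, 0.16, 0, 0, -0.28], [0.4, 0, 0, 0.16, 0, 0, -0.35]])

```text
time: 7.58
position: [0.459, 0.3668, 0.1927]
tool_rot: [3.141, 0.027, 0.003]
ft_force: [0.3, 0.7, -4.4]
grip_width: 0.618
grip_force: 30.0
```

Emit:
jog_arm(commands=[[0.4, 0.02, -0.06, 0, 0, 0, 0], [0.4, 0.04, -0.12, 0, 0, 0, 0], [0.4, 0.06, -0.18, 0, 0, 0, 0], [0.4, 0.08, -0.24, 0, 0, 0, 0], [0.4, 0.1, -0.3, 0, 0, 0, 0]])

```text
time: 8.0
position: [0.5075, 0.2141, 0.1895]
tool_rot: [3.139, 0.03, -0.005]
ft_force: [1.0, 0.1, -4.8]
grip_width: 0.62
grip_force: 30.0
```

Emit:
jog_arm(commands=[[0.4, 0.02, -0.05, 0, 0, 0, 0], [0.4, 0.04, -0.1, 0, 0, 0, 0], [0.4, 0.06, -0.15, 0, 0, 0, 0], [0.4, 0.074, -0.186, 0, 0, 0, 0], [0.4, 0.074, -0.186, 0, 0, 0, 0]])

```text
time: 8.42
position: [0.5462, 0.116, 0.1889]
tool_rot: [3.137, 0.016, -0.005]
ft_force: [-0.1, -1.4, -5.0]
grip_width: 0.615
grip_force: 30.0
```

```bash
python3 - <<'E'
from h import *
s=Cam("scene");t=Cam("top")
p=ctrl.get_state(); print(p['position'],p['ft_force'],p['grip_width'])
a=cv2.resize(s.im[130:260,240:370,::-1],(400,400),interpolation=cv2.INTER_CUBIC)
b=cv2.resize(t.im[120:250,260:390,::-1],(400,400),interpolation=cv2.INTER_CUBIC)
cv2.imwrite("pics/c6.png",np.hstack([a,b]))
E
```

```text
[0.5444445  0.1221079  0.18946578] [-0.07849473  1.38935766 -4.56398398] 0.6190318630607949
```

View pics/c6.png

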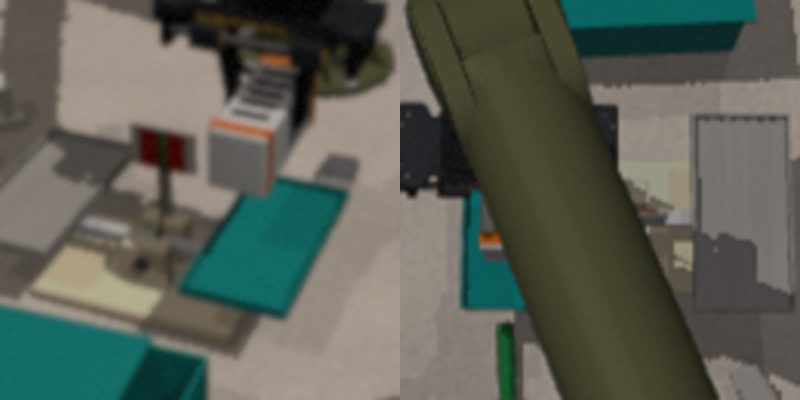

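The scene shows the cartridge upright in the grip, its near end at crop (210–275, 122–195), above the teal pan. I'll check it numerically against the pan.

```bash
python3 - <<'E'
from h import *
s=Cam("scene");t=Cam("top")
print(s.plane([(308.3,169.7),(329.4,174.9)],.249).round(3))
print(s.plane([(308.3,190.1),(328.4,193.4)],.189).round(3))
print(t.plane([(286.5,198),(289,200)],.249).round(3))
print(s.plane([(240+180*.325,130+288*.325),(240+283*.325,130+315*.325)],.093).round(3),'near rim')
print(s.plane([(240+347*.325,130+193*.325)],.093).round(3),'far left rim corner')
E
```

```text
[[0.616 0.091 0.249]
 [0.62  0.151 0.249]]
[[0.622 0.094 0.189]
 [0.616 0.149 0.189]]
[[0.478 0.143 0.249]
 [0.472 0.136 0.249]]
[[0.655 0.078 0.093]
 [0.656 0.177 0.093]] near rim
[[0.447 0.174 0.093]] far left rim corner
```

Emit:
jog_arm(commands=[[0.4, 0.004, 0.002, -0.04, 0, 0, 0], [0.4, 0.008, 0.004, -0.08, 0, 0, 0], [0.4, 0.01, 0.006, -0.12, 0, 0, 0], [0.4, 0.01, 0.006, -0.16, 0, 0, 0], [0.4, 0.01, 0.006, -0.18, 0, 0, 0]])

```text
time: 9.03
position: [0.5479, 0.128, 0.0983]
tool_rot: [3.141, 0.035, -0.007]
ft_force: [-1.0, -0.0, -5.0]
grip_width: 0.616
grip_force: 30.0
```

Emit:
jog_arm(commands=[[0.4, 0, 0, -0.006, 0, 0, 0], [0.4, 0, 0, -0.012, 0, 0, 0], [0.4, 0, 0, -0.018, 0, 0, 0], [0.4, 0, 0, -0.022, 0, 0, 0], [0.4, 0, 0, -0.022, 0, 0, 0]])

```text
time: 9.45
position: [0.5508, 0.127, 0.0905]
tool_rot: [3.141, 0.03, 0.001]
ft_force: [0.8, -1.1, -4.6]
grip_width: 0.621
grip_force: 30.0
```

Emit:
jog_arm(commands=[[0.4, 0, 0, -0.004, 0, 0, 0], [0.4, 0, 0, -0.008, 0, 0, 0], [0.4, 0, 0, -0.01, 0, 0, 0], [0.4, 0, 0, -0.01, 0, 0, 0], [0.4, 0, 0, -0.01, 0, 0, 0]])

```text
time: 9.87
position: [0.5504, 0.1269, 0.085]
tool_rot: [3.141, 0.03, -0.0]
ft_force: [-1.1, -0.1, -4.8]
grip_width: 0.62
grip_force: 30.0
```

Emit:
jog_arm(commands=[[1, 0, 0, 0, 0, 0, 0], [1, 0, 0, 0, 0, 0, 0], [1, 0, 0, 0, 0, 0, 0], [1, 0, 0, 0, 0, 0, 0], [1, 0, 0, 0, 0, 0, 0]])

```text
time: 10.28
position: [0.5507, 0.127, 0.0854]
tool_rot: [3.141, 0.03, 0.001]
ft_force: [0.3, 0.1, 0.2]
grip_width: 0.913
grip_force: 0.0
```

Emit:
jog_arm(commands=[[1, 0, 0, 0, 0, 0, 0], [1, 0, 0, 0, 0, 0, 0], [1, 0, 0, 0.04, 0, 0, 0], [1, 0, 0, 0.1, 0, 0, 0], [1, 0, 0, 0.16, 0, 0, 0]])

```text
time: 10.7
position: [0.5494, 0.1267, 0.1651]
tool_rot: [3.141, 0.031, -0.004]
ft_force: [2.0, 0.3, -0.3]
grip_width: 0.999
grip_force: 0.0
```

Emit:
jog_arm(commands=[[1, 0, 0, 0.06, 0, 0, 0.24], [1, 0, 0, 0.1, 0, 0, 0.47], [1, 0, -0.05, 0.12, 0, 0, 0.7], [1, 0, -0.12, 0.12, 0, 0, 0.93], [1, 0, -0.19, 0.12, 0, 0, 1]])

```text
time: 11.12
position: [0.5508, 0.0329, 0.2263]
tool_rot: [3.022, 0.857, 0.004]
ft_force: [-0.2, -0.9, -1.0]
grip_width: 0.999
grip_force: 0.0
```

Emit:
jog_arm(commands=[[0.8, 0, -0.07, 0, 0, 0, 0.2], [0.8, 0, -0.14, 0, 0, 0, 0.4], [0.8, 0, -0.21, 0, 0, 0, 0.6], [0.8, 0, -0.28, 0, 0, 0, 0.8], [0.8, 0, -0.36, 0, 0, 0, 1]])

```text
time: 11.53
position: [0.5503, -0.1486, 0.2253]
tool_rot: [2.7, 1.606, 0.001]
ft_force: [0.9, 0.4, -0.6]
grip_width: 0.811
grip_force: 0.0
```

Emit:
jog_arm(commands=[[0.8, 0, -0.07, 0, 0, 0, 0.2], [0.8, 0, -0.14, 0, 0, 0, 0.4], [0.8, 0, -0.21, 0, 0, 0, 0.6], [0.8, 0, -0.28, 0, 0, 0, 0.8], [0.8, 0, -0.36, 0, 0, 0, 0.99]])

```text
time: 11.95
position: [0.5505, -0.3287, 0.2253]
tool_rot: [2.198, 2.244, 0.001]
ft_force: [1.9, 0.8, 0.2]
grip_width: 0.795
grip_force: 0.0
```

Emit:
jog_arm(commands=[[0.8, -0.014, -0.04, -0.05, 0, 0, 0], [0.8, -0.028, -0.08, -0.1, 0, 0, 0], [0.8, -0.042, -0.12, -0.15, 0, 0, 0], [0.8, -0.056, -0.16, -0.21, 0, 0, 0], [0.8, -0.068, -0.184, -0.26, 0, 0, 0]])

```text
time: 12.37
position: [0.5146, -0.4229, 0.0928]
tool_rot: [-2.208, -2.234, 0.002]
ft_force: [0.4, -0.4, -0.7]
grip_width: 0.799
grip_force: 0.0
```

```bash
python3 - <<'E'
from h import *
s=Cam("scene");t=Cam("top")
p=ctrl.get_state(); print(p['position'],p['tool_rot'],p['ft_force'],p['grip_width'])
a=cv2.resize(s.im[130:260,160:370,::-1],None,fx=3.8,fy=3.8,interpolation=cv2.INTER_CUBIC)
cv2.imwrite("pics/c7.png",a)
E
```

```text
[ 0.51087967 -0.42194694  0.08938886] [-2.20526456 -2.22490761  0.00408904] [-0.49832251  0.08280616 -0.73148046] 0.8003269473961616
```

View pics/c7.png

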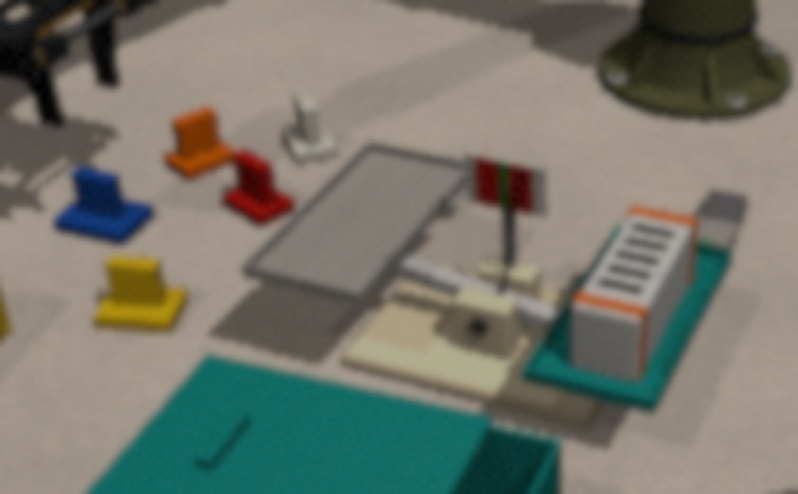

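View 9: the cartridge stands upright on the teal pan, which is down, and the steel pan is up. The fingertips at crop (45,120) and (110,80) are over the blue weight at (105,205). I'll check that numerically.

```bash
cat > tip.py <<'E'
from h import *
s=Cam("scene"); p=ctrl.get_state(); print(p['position'].round(4))
E
python3 - <<'E'
from tip import *
for dz in (0,.03,.035,.06): print(dz,s.proj(p['position']+[0,0,dz]).round(1))
print('cmd',s.proj([.5166,-.42,.127]),s.proj([.5166,-.42,.058]))
m=s.mask((105,120,25),(118,255,255),(170,165,205,200)); c=rect(m); print(cv2.boundingRect(c))
top=c[c[:,1]<=c[:,1].min()+1]; print('fin top px',top.mean(0),s.plane(top.mean(0)+[0,0],.058))
R={'y':((20,120,35),(32,255,255),(182,190,212,222)),'r':((0,120,25),(6,255,255),(216,166,240,192))}
for n,(lo,hi,b) in R.items():
    c=rect(s.mask(lo,hi,b)); top=c[c[:,1]<=c[:,1].min()+1]; print(n,top.min(0),top.max(0),s.plane(top.mean(0),.058).round(4))
E
```

```text
[ 0.5141 -0.4203  0.0927]
0 [[184.  166.4]]
0.03 [[182.4 158.8]]
0.035 [[182.1 157.5]]
0.06 [[180.6 151. ]]
cmd [[181.72294042 158.00545823]] [[185.52725166 175.24744542]]
(175, 174, 24, 19)
fin top px [183.         174.57142857] [[ 0.51622293 -0.43115017  0.058     ]]
y [189 197] [200 198] [[ 0.6208 -0.3044  0.058 ]]
r [222 170] [227 171] [[ 0.4345 -0.3139  0.058 ]]
```

Emit:
jog_arm(commands=[[0.8, 0.004, 0, -0.05, 0, 0, 0], [0.8, 0.004, 0, -0.1, 0, 0, 0], [0.8, 0.004, 0, -0.15, 0, 0, 0], [0.8, 0.004, 0, -0.18, 0, 0, 0], [0.8, 0.004, 0, -0.2, 0, 0, 0]], grip_force=20)

```text
time: 12.93
position: [0.5196, -0.4186, -0.0049]
tool_rot: [2.203, 2.239, 0.001]
ft_force: [-1.1, 0.3, 0.1]
grip_width: 0.801
grip_force: 0.0
```

Emit:
jog_arm(commands=[[0, 0, 0, 0, 0, 0, 0], [0, 0, 0, 0, 0, 0, 0], [0, 0, 0, 0, 0, 0, 0], [0, 0, 0, 0, 0, 0, 0], [0, 0, 0, 0, 0, 0, 0]])

```text
time: 13.35
position: [0.5192, -0.4207, -0.0036]
tool_rot: [2.204, 2.235, 0.0]
ft_force: [0.9, 0.6, -0.2]
grip_width: 0.503
grip_force: 0.0
```

Emit:
jog_arm(commands=[[0, 0, 0, 0, 0, 0, 0], [0, 0, 0, 0, 0, 0, 0], [0, 0, 0, 0, 0, 0, 0], [0, 0, 0, 0, 0, 0, 0], [0, 0, 0, 0, 0, 0, 0]])

```text
time: 13.77
position: [0.5184, -0.4201, -0.005]
tool_rot: [2.206, 2.237, 0.0]
ft_force: [0.8, 0.4, 0.1]
grip_width: 0.185
grip_force: 20.0
```

Emit:
jog_arm(commands=[[0, 0, 0, 0, 0, 0, 0], [0, 0, 0, 0, 0, 0, 0], [0, 0, 0, 0, 0, 0, 0], [0, 0, 0, 0, 0, 0, 0], [0, 0, 0, 0, 0, 0, 0]])

```text
time: 14.18
position: [0.5184, -0.4201, -0.005]
tool_rot: [2.206, 2.237, 0.0]
ft_force: [-0.7, -1.1, 1.0]
grip_width: 0.185
grip_force: 20.0
```

Emit:
jog_arm(commands=[[0, 0, 0, 0.03, 0, 0, 0], [0, 0, 0, 0.1, 0, 0, 0], [0, 0, 0, 0.17, 0, 0, 0], [0, 0, 0, 0.24, 0, 0, 0], [0, 0, 0, 0.3, 0, 0, 0]])

```text
time: 14.6
position: [0.5186, -0.4198, 0.148]
tool_rot: [2.204, 2.237, 0.0]
ft_force: [0.0, 0.3, -2.0]
grip_width: 0.183
grip_force: 20.0
```

Emit:
jog_arm(commands=[[0, 0.016, 0.06, 0.02, 0, 0, 0], [0, 0.032, 0.12, 0.04, 0, 0, 0], [0, 0.048, 0.18, 0.06, 0, 0, 0], [0, 0.064, 0.24, 0.08, 0, 0, 0], [0, 0.08, 0.3, 0.1, 0, 0, 0]])

```text
time: 15.02
position: [0.5581, -0.2683, 0.1959]
tool_rot: [-2.205, -2.237, 0.001]
ft_force: [0.8, -0.6, -2.3]
grip_width: 0.181
grip_force: 20.0
```

Emit:
jog_arm(commands=[[0, 0.02, 0.07, 0, 0, 0, 0], [0, 0.04, 0.14, 0, 0, 0, 0], [0, 0.06, 0.21, 0, 0, 0, 0], [0, 0.08, 0.28, 0, 0, 0, 0], [0, 0.086, 0.31, 0, 0, 0, 0]])

```text
time: 15.43
position: [0.6021, -0.107, 0.196]
tool_rot: [-2.196, -2.245, -0.005]
ft_force: [0.0, 1.2, -2.2]
grip_width: 0.178
grip_force: 20.0
```

Emit:
jog_arm(commands=[[0, 0, 0, -0.04, 0, 0, 0], [0, 0, 0, -0.08, 0, 0, 0], [0, 0, 0, -0.11, 0, 0, 0], [0, 0, 0, -0.14, 0, 0, 0], [0, 0, 0, -0.16, 0, 0, 0]])

```text
time: 15.85
position: [0.6001, -0.1149, 0.1137]
tool_rot: [-2.204, -2.236, 0.002]
ft_force: [-0.5, -0.4, -2.8]
grip_width: 0.183
grip_force: 20.0
```

Emit:
jog_arm(commands=[[0, 0, 0, -0.008, 0, 0, 0], [0, 0, 0, -0.016, 0, 0, 0], [0, 0, 0, -0.024, 0, 0, 0], [0, 0, 0, -0.028, 0, 0, 0], [0, 0, 0, -0.028, 0, 0, 0]])

```text
time: 16.27
position: [0.6015, -0.1151, 0.1011]
tool_rot: [2.206, 2.237, 0.0]
ft_force: [-0.2, -0.1, -3.3]
grip_width: 0.183
grip_force: 20.0
```

Emit:
jog_arm(commands=[[0.4, 0, 0, 0, 0, 0, 0], [0.4, 0, 0, 0, 0, 0, 0], [0.4, 0, 0, 0, 0, 0, 0], [0.4, 0, 0, 0, 0, 0, 0], [0.4, 0, 0, 0, 0, 0, 0]])

```text
time: 16.68
position: [0.6018, -0.1151, 0.1015]
tool_rot: [2.205, 2.236, 0.001]
ft_force: [0.6, -0.1, -0.5]
grip_width: 0.387
grip_force: 0.0
```

Emit:
jog_arm(commands=[[0.5, 0, 0, 0.02, 0, 0, 0], [0.5, 0, 0, 0.06, 0, 0, 0], [0.5, 0, 0, 0.12, 0, 0, 0], [0.5, 0, 0, 0.18, 0, 0, 0], [0.5, 0, 0, 0.22, 0, 0, 0]])

```text
time: 17.1
position: [0.6025, -0.1148, 0.2149]
tool_rot: [2.203, 2.235, 0.003]
ft_force: [0.2, -1.2, 0.1]
grip_width: 0.498
grip_force: 0.0
```

Emit:
jog_arm(commands=[[0.8, 0, -0.08, 0, 0, 0, 0], [0.8, 0, -0.16, 0, 0, 0, 0], [0.8, 0, -0.24, 0, 0, 0, 0], [0.8, 0, -0.32, 0, 0, 0, 0], [0.8, 0, -0.36, 0, 0, 0, 0]])

```text
time: 17.52
position: [0.5998, -0.3026, 0.2113]
tool_rot: [2.212, 2.228, -0.004]
ft_force: [0.1, -0.1, 0.4]
grip_width: 0.766
grip_force: 0.0
```

```bash
cat > beam.py <<'E'
from h import *
import sys
def feats(im):  # im: BGR of scene[130:260,160:370]
    h=cv2.cvtColor(im,cv2.COLOR_BGR2HSV)
    o=cv2.inRange(h,(4,120,60),(18,255,255)); o[:,:120]=0
    n=o.copy(); n[:62]=0            # near band
    te=cv2.inRange(h,(84,120,30),(98,255,255)); te[:,:135]=0; te[105:,:]=0 
    b=[np.flatnonzero(te[:,c]).max() for c in range(145,170) if te[:,c].any()]  # bottom edge rows
    g=im.astype(float).mean(2)
    ys,xs=np.nonzero(o); yn,xn=np.nonzero(n)
    # steel pan front edge: darkest gradient along columns 70..90
    e=[(60+np.argmin(np.diff(cv2.GaussianBlur(g,(1,3),0)[60:90,c]))) for c in range(70,92)]
    return dict(orange=(ys.mean().round(2),xs.mean().round(2),len(ys)),near=(yn.mean().round(2),len(yn)) if len(yn) else None,teal=np.mean(b).round(2),steel=np.median(e),steelm=np.mean(e).round(2))
s=Cam("scene"); now=s.im[130:260,160:370,::-1].copy()
print('level',feats(cv2.imread("pics/scene0.png")[130:260,160:370]) )
print('stop ',feats(cv2.resize(cv2.imread("pics/c7.png"),(210,130),interpolation=cv2.INTER_AREA)))
print('now  ',feats(now)); cv2.imwrite("pics/n_%s.png"%sys.argv[1],now)
# pointer in index plate: columns of red/green
H=cv2.cvtColor(now,cv2.COLOR_BGR2HSV); st=cv2.resize(cv2.imread("pics/c7.png"),(210,130),interpolation=cv2.INTER_AREA)
for nm,im in(('level',cv2.imread("pics/scene0.png")[130:260,160:370]),('stop',st),('now',now)):
    for r in (45,48,51): print(nm,r,im[r,122:146].sum(1).tolist())
E
python3 beam.py blue
```

```text
level {'orange': (np.float64(47.28), np.float64(131.78), 18), 'near': None, 'teal': np.float64(98.56), 'steel': np.float64(77.5), 'steelm': np.float64(76.36)}
stop  {'orange': (np.float64(64.65), np.float64(157.89), 84), 'near': (np.float64(79.61), 38), 'teal': np.float64(102.88), 'steel': np.float64(73.0), 'steelm': np.float64(73.14)}
now   {'orange': (np.float64(64.14), np.float64(159.91), 81), 'near': (np.float64(77.64), 39), 'teal': np.float64(101.28), 'steel': np.float64(75.0), 'steelm': np.float64(72.14)}
level 45 [326, 263, 208, 159, 111, 85, 83, 79, 76, 82, 82, 94, 108, 106, 114, 118, 148, 187, 237, 278, 315, 357, 413, 434]
level 48 [261, 248, 211, 162, 111, 83, 67, 69, 76, 68, 76, 97, 99, 74, 88, 92, 108, 157, 217, 257, 281, 341, 404, 433]
level 51 [262, 253, 235, 188, 135, 95, 84, 75, 76, 72, 78, 91, 96, 90, 94, 100, 97, 149, 204, 248, 280, 338, 405, 433]
stop 45 [283, 253, 214, 159, 116, 94, 87, 91, 97, 98, 103, 102, 108, 103, 107, 122, 151, 193, 247, 286, 320, 367, 419, 440]
stop 48 [259, 248, 216, 170, 124, 100, 94, 86, 98, 97, 94, 101, 91, 80, 74, 76, 102, 162, 218, 258, 290, 347, 409, 440]
stop 51 [330, 292, 248, 195, 140, 106, 97, 95, 88, 91, 83, 81, 81, 74, 77, 79, 107, 150, 205, 254, 292, 349, 409, 438]
now 45 [257, 246, 217, 161, 109, 91, 95, 93, 96, 103, 89, 91, 89, 95, 120, 126, 154, 192, 243, 289, 321, 367, 424, 446]
now 48 [272, 252, 220, 170, 119, 101, 84, 87, 90, 94, 75, 70, 70, 76, 74, 87, 112, 165, 226, 258, 295, 348, 414, 441]
now 51 [314, 288, 246, 195, 136, 106, 97, 86, 94, 81, 78, 78, 78, 80, 86, 86, 105, 150, 206, 252, 287, 352, 413, 444]
```

The remaining difference is about 130–150 g, so the red 100 g weight goes next.

Emit:
jog_arm(commands=[[0.7, -0.066, -0.003, -0.02, 0, 0, -0.14], [0.7, -0.132, -0.006, -0.06, 0, 0, -0.28], [0.7, -0.198, -0.009, -0.1, 0, 0, -0.42], [0.7, -0.264, -0.012, -0.15, 0, 0, -0.56], [0.7, -0.33, -0.014, -0.2, 0, 0, -0.68]])

```text
time: 17.98
position: [0.4355, -0.302, 0.1111]
tool_rot: [2.568, 1.806, 0.001]
ft_force: [-0.1, -0.6, 0.4]
grip_width: 0.701
grip_force: 0.0
```

Emit:
jog_arm(commands=[[0.7, 0, 0, 0, 0, 0, 0], [0.7, 0, 0, 0, 0, 0, 0], [0.7, 0, 0, -0.02, 0, 0, 0], [0.7, 0, 0, -0.04, 0, 0, 0], [0.7, 0, 0, -0.06, 0, 0, 0]])

```text
time: 18.4
position: [0.4387, -0.3021, 0.0814]
tool_rot: [2.563, 1.812, 0.003]
ft_force: [-0.5, 0.1, -0.3]
grip_width: 0.704
grip_force: 0.0
```

```bash
python3 - <<'E'
from tip import *
print(p['tool_rot'],s.proj(p['position']+[0,0,.034]).round(1))
m=s.mask((0,120,25),(6,255,255),(210,160,245,195)); print(cv2.boundingRect(rect(m)), s.proj([.436,-.302,.058]))
E
python3 beam.py b2 | head -3 | tail -1
```

```text
[ 0.4369 -0.3011  0.0788]
[-2.56403204e+00 -1.81214913e+00 -1.12869586e-03] [[224.9 157.9]]
(219, 169, 18, 20) [[226.7323928  171.12736142]]
now   {'orange': (np.float64(64.19), np.float64(160.41), 81), 'near': (np.float64(77.64), 39), 'teal': np.float64(101.28), 'steel': np.float64(75.0), 'steelm': np.float64(72.09)}
```

Emit:
jog_arm(commands=[[0.7, 0, 0, -0.05, 0, 0, 0], [0.7, 0, 0, -0.1, 0, 0, 0], [0.7, 0, 0, -0.14, 0, 0, 0], [0.7, 0, 0, -0.17, 0, 0, 0], [0, 0, 0, -0.17, 0, 0, 0]])

```text
time: 18.92
position: [0.4349, -0.3003, -0.007]
tool_rot: [-2.561, -1.809, 0.001]
ft_force: [-0.5, 0.1, -0.5]
grip_width: 0.668
grip_force: 0.0
```

Emit:
jog_arm(commands=[[0, 0, 0, 0, 0, 0, 0], [0, 0, 0, 0, 0, 0, 0], [0, 0, 0, 0, 0, 0, 0], [0, 0, 0, 0, 0, 0, 0], [0, 0, 0, 0, 0, 0, 0]])

```text
time: 19.33
position: [0.437, -0.3026, -0.0031]
tool_rot: [2.566, 1.81, 0.0]
ft_force: [0.5, 0.1, -0.2]
grip_width: 0.332
grip_force: 0.0
```

Emit:
jog_arm(commands=[[0, 0, 0, 0, 0, 0, 0], [0, 0, 0, 0, 0, 0, 0], [0, 0, 0, 0, 0, 0, 0], [0, 0, 0, 0, 0, 0, 0], [0, 0, 0, 0, 0, 0, 0]])

```text
time: 19.75
position: [0.4367, -0.3024, -0.0036]
tool_rot: [2.566, 1.811, 0.0]
ft_force: [1.2, -0.3, 3.8]
grip_width: 0.176
grip_force: 20.0
```

Emit:
jog_arm(commands=[[0, 0, 0, 0.03, 0, 0, 0], [0, 0, 0, 0.1, 0, 0, 0], [0, 0, 0, 0.17, 0, 0, 0], [0, 0, 0, 0.24, 0, 0, 0], [0, 0, 0, 0.3, 0, 0, 0]])

```text
time: 20.17
position: [0.4363, -0.3018, 0.1477]
tool_rot: [2.566, 1.812, 0.0]
ft_force: [0.3, -1.0, -1.5]
grip_width: 0.183
grip_force: 20.0
```

Emit:
jog_arm(commands=[[0, 0.02, 0.075, 0.03, 0, 0, 0.14], [0, 0.04, 0.15, 0.06, 0, 0, 0.28], [0, 0.06, 0.225, 0.08, 0, 0, 0.42], [0, 0.08, 0.3, 0.1, 0, 0, 0.56], [0, 0.1, 0.374, 0.1, 0, 0, 0.68]])

```text
time: 20.58
position: [0.4873, -0.1134, 0.1977]
tool_rot: [2.2, 2.239, 0.0]
ft_force: [1.2, -0.4, -0.8]
grip_width: 0.181
grip_force: 20.0
```

Emit:
jog_arm(commands=[[0, 0, 0, -0.04, 0, 0, 0], [0, 0, 0, -0.08, 0, 0, 0], [0, 0, 0, -0.12, 0, 0, 0], [0, 0, 0, -0.15, 0, 0, 0], [0, 0, 0, -0.18, 0, 0, 0]])

```text
time: 21.0
position: [0.4854, -0.1147, 0.1044]
tool_rot: [-2.204, -2.237, 0.001]
ft_force: [-0.7, 0.9, -0.5]
grip_width: 0.181
grip_force: 20.0
```

Emit:
jog_arm(commands=[[0, 0, 0, -0.006, 0, 0, 0], [0, 0, 0, -0.012, 0, 0, 0], [0, 0, 0, -0.018, 0, 0, 0], [0, 0, 0, -0.024, 0, 0, 0], [0, 0, 0, -0.028, 0, 0, 0]])

```text
time: 21.42
position: [0.4868, -0.1153, 0.0924]
tool_rot: [2.205, 2.236, 0.0]
ft_force: [1.1, -0.5, -1.9]
grip_width: 0.181
grip_force: 20.0
```

Emit:
jog_arm(commands=[[0, 0, 0, -0.004, 0, 0, 0], [0, 0, 0, -0.008, 0, 0, 0], [0, 0, 0, -0.008, 0, 0, 0], [0.4, 0, 0, -0.008, 0, 0, 0], [0.4, 0, 0, -0.008, 0, 0, 0]])

```text
time: 21.83
position: [0.4867, -0.1151, 0.0883]
tool_rot: [2.205, 2.237, 0.0]
ft_force: [0.7, 0.3, -0.8]
grip_width: 0.259
grip_force: 0.0
```

Emit:
jog_arm(commands=[[0.4, 0, 0, 0, 0, 0, 0], [0.4, 0, 0, 0, 0, 0, 0], [0.4, 0, 0, 0, 0, 0, 0], [0.4, 0, 0, 0.03, 0, 0, 0], [0.4, 0, 0, 0.09, 0, 0, 0]])

```text
time: 22.25
position: [0.4835, -0.1144, 0.1305]
tool_rot: [-2.201, -2.233, 0.003]
ft_force: [0.3, -0.8, 1.4]
grip_width: 0.4
grip_force: 0.0
```

Emit:
jog_arm(commands=[[0.4, 0, 0, 0.07, 0, 0, 0], [0.4, 0, 0, 0.14, 0, 0, 0], [0.4, 0, -0.06, 0.14, 0, 0, 0], [0.4, 0, -0.14, 0.14, 0, 0, 0], [0.4, 0, -0.22, 0.14, 0, 0, 0]])

```text
time: 22.67
position: [0.4872, -0.226, 0.2045]
tool_rot: [2.2, 2.238, -0.001]
ft_force: [0.4, 0.4, 0.6]
grip_width: 0.4
grip_force: 0.0
```

Emit:
jog_arm(commands=[[0.4, 0, -0.08, 0, 0, 0, 0], [0.4, 0, -0.16, 0, 0, 0, 0], [0.4, 0, -0.24, 0, 0, 0, 0], [0.4, 0, -0.3, 0, 0, 0, 0], [0.4, 0, -0.3, 0, 0, 0, 0]])

```text
time: 23.08
position: [0.4832, -0.384, 0.2014]
tool_rot: [2.218, 2.225, -0.004]
ft_force: [-1.1, -0.3, 0.1]
grip_width: 0.401
grip_force: 0.0
```

Emit:
jog_arm(commands=[[0.4, 0, 0, 0, 0, 0, 0], [0.4, 0, 0, 0, 0, 0, 0], [0.4, 0, 0, 0, 0, 0, 0], [0.4, 0, 0, 0, 0, 0, 0], [0.4, 0, 0, 0, 0, 0, 0]])

```text
time: 23.5
position: [0.4869, -0.3738, 0.2034]
tool_rot: [2.203, 2.239, -0.0]
ft_force: [0.2, -1.4, -1.2]
grip_width: 0.398
grip_force: 0.0
```

```bash
python3 beam.py red; python3 - <<'E'
import cv2,numpy as np
im=cv2.imread("pics/n_red.png")
a=cv2.resize(im,None,fx=3.8,fy=3.8,interpolation=cv2.INTER_CUBIC)
cv2.imwrite("pics/c8.png",a)
E
```

```text
level {'orange': (np.float64(47.28), np.float64(131.78), 18), 'near': None, 'teal': np.float64(98.56), 'steel': np.float64(77.5), 'steelm': np.float64(76.36)}
stop  {'orange': (np.float64(64.65), np.float64(157.89), 84), 'near': (np.float64(79.61), 38), 'teal': np.float64(102.88), 'steel': np.float64(73.0), 'steelm': np.float64(73.14)}
now   {'orange': (np.float64(61.04), np.float64(157.27), 90), 'near': (np.float64(75.56), 39), 'teal': np.float64(99.32), 'steel': np.float64(77.0), 'steelm': np.float64(71.91)}
level 45 [326, 263, 208, 159, 111, 85, 83, 79, 76, 82, 82, 94, 108, 106, 114, 118, 148, 187, 237, 278, 315, 357, 413, 434]
level 48 [261, 248, 211, 162, 111, 83, 67, 69, 76, 68, 76, 97, 99, 74, 88, 92, 108, 157, 217, 257, 281, 341, 404, 433]
level 51 [262, 253, 235, 188, 135, 95, 84, 75, 76, 72, 78, 91, 96, 90, 94, 100, 97, 149, 204, 248, 280, 338, 405, 433]
stop 45 [283, 253, 214, 159, 116, 94, 87, 91, 97, 98, 103, 102, 108, 103, 107, 122, 151, 193, 247, 286, 320, 367, 419, 440]
stop 48 [259, 248, 216, 170, 124, 100, 94, 86, 98, 97, 94, 101, 91, 80, 74, 76, 102, 162, 218, 258, 290, 347, 409, 440]
stop 51 [330, 292, 248, 195, 140, 106, 97, 95, 88, 91, 83, 81, 81, 74, 77, 79, 107, 150, 205, 254, 292, 349, 409, 438]
now 45 [314, 260, 217, 165, 102, 92, 83, 84, 88, 88, 82, 96, 107, 98, 113, 123, 150, 192, 247, 283, 317, 363, 419, 439]
now 48 [275, 249, 218, 172, 119, 89, 81, 81, 82, 81, 70, 90, 90, 85, 90, 82, 115, 169, 223, 258, 285, 340, 411, 436]
now 51 [267, 262, 243, 190, 137, 101, 84, 67, 83, 74, 77, 84, 88, 93, 86, 92, 109, 150, 210, 252, 290, 346, 410, 433]
```

The tilt now corresponds to about 40 g, inside the 60 g stripe edge, and the next option (200 g) would overshoot to about −60 g. One last look.

```bash
python3 - <<'E'
import cv2,numpy as np
im=cv2.imread("pics/n_red.png")
a=cv2.resize(im,(630,390),interpolation=cv2.INTER_CUBIC)
b=[cv2.resize(i[35:70,115:150],(170,195),interpolation=cv2.INTER_CUBIC) for i in (cv2.imread("pics/scene0.png")[130:260,160:370],im)]
o=np.hstack([a,np.vstack(b)]); o=np.clip(o*1.5,0,255).astype(np.uint8)
cv2.imwrite("pics/c9.png",o)
E
```

```text
(no output)
```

View pics/c9.png

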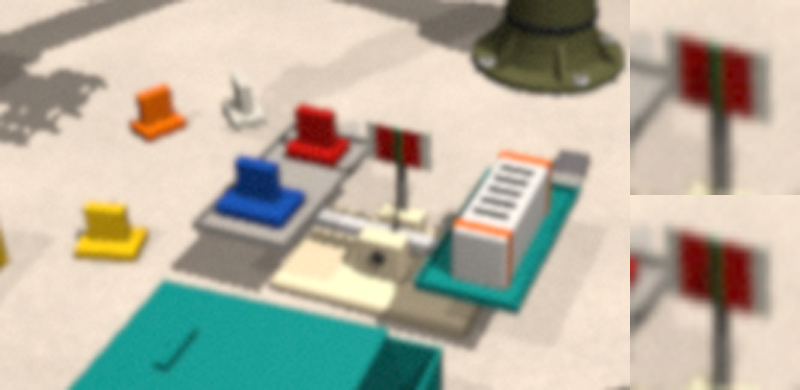

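The picture shows blue at (258,192) and red at (317,135) upright on the steel pan, the cartridge upright on teal, and yellow standing on the table. The pointer at (402,180) is in the green stripe. I'll do a last stability check and then hand in.

```bash
python3 beam.py end | sed -n 3p; python3 -c "
from bench import ctrl
s=ctrl.get_state();print(s['time'],s['ft_force']);print(ctrl.close_job())"
```

```text
now   {'orange': (np.float64(61.76), np.float64(158.86), 84), 'near': (np.float64(75.41), 39), 'teal': np.float64(99.28), 'steel': np.float64(77.0), 'steelm': np.float64(71.86)}
23.6 [ 0.34552624  1.04247534 -1.0181944 ]
the job is handed in; nothing more can be done
None
```

The job is handed in: the cartridge balances against the 300 g and 100 g counterweights with the pointer in the green stripe, and the remaining tilt of about 40 g puts its mass at roughly 440 g; the 200 g weight is still upright on the table.

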